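# Press a coupon carrier under the contact leaf of a test fixture

## Robot

A 7-joint arm with a two-finger parallel gripper is mounted at the origin on a cart in front of the work surface, level with it; the furniture and walls round the work are solid. World frame = base frame: x ahead of the robot, y to its left, z up, the work surface at z = 0. Lengths are in m, angles in rad, forces in N, time in s.
With the tool pointing down it reaches from about 0.35 to 0.9 m from the base axis. Payload 8.1 kg.
Tool frame: the origin (TCP) lies at the very end of the fingers, on their centre line; the grasp point (between the pads) lies 19 mm behind it (arm.tcp_to_grasp is the z of the grasp point in the tool frame, in m); z points along the fingers, y is the line along which they close (so a half turn about z gives the same grasp; the last joint's range is limited). The gripper opens to 92 mm and grips with 3 to 60 N. Pads are 19 mm wide; open, the fingers measure 130 mm over their backs; the gripper's body (75 mm by 190 mm) begins 47 mm behind the grasp point.
Start: joints at [-0.103, 0.434, 0.025, 1.573, -0.012, 1.134, -0.075], TCP at [0.625, -0, 0.227] pointing down, gripper open.
Joint ranges: [-2.62, 2.62], [-0.44, 2.09], [-1.27, 1.32], [0.08, 2.57], [-1.32, 4.46], [0.12, 2], [-2.74, 2.74]. Speed limits (rad/s): [2.22, 2.22, 3.01, 3.01, 3.14, 3.14, 3.14].

## Interface

Orientations are given as a rotation vector (axis times angle).
In Python, from cell import readout, vision, sign_off, arm gives the robot as it stands. The module is installed in compiled form; this text tells all that it offers.
- The arm moves only by the shell command python3 -m creep 'ROWS' [FORCE]. ROWS is JSON, a list of rows, each a list of 5 numbers: the shift along the tool's x, y, z in units of 4 cm (1.0 is 4 cm), then the turn about the tool's z in units of 4 degrees (1.0 is 4 degrees), then the opening, from 0 (shut) to 1 (fully open). A call has 1 to 12 rows; each row shifts and turns the commanded pose from where the row before left it, along the tool's axes as they then stand; what a row does not reach is not made up. A row lasts 1/8 s, in which the tool goes at most 62.5 mm and 10.7 degrees, less where a joint would pass 70% of its speed; a pose out of reach is approached as far as the arm can. A call with a number of a shift or a turn outside -1 to 1 is refused whole. A call with a gripper value outside its range is refused whole. The fingers move at their own pace and stop on an object; FORCE is the grip in N (left out, the last holds). Time passes only in rows, so rows that do not move let the fingers close. It gives the time, the measured TCP pose, the force, the opening and the grip force at its end, in the units of the state.
- readout.observe(): the state, without advancing time (a new reading comes with each control period).
- vision.get_image(name): name is "scene" or "side" or "wrist"; returns a dict with "pixels" (480x640x3 uint8, blue, green, red), "z_map" (480x640 float32, m along the optical axis (not along the pixel's ray), 0 where there is no reading), "camera_matrix" (3x3 intrinsics, pixels), "position" and "rotation" of the camera in the world. Camera axes: x right, y up, looking along -z (the intrinsics and any distortion apply to the point x, -y, -z); pixel columns grow to the right and rows downward; lengths in m; the calibration is good to about 2 mm. The wrist camera is an equidistant fisheye: a pixel r from the principal point sees the ray r / f radians off the axis. A picture is of the moment at which its call begins.
- sign_off(): hands the job in; it is judged then, once.
The state is a dict: "clock": time; "joints": joint angles; "dq": joint speeds; "joint_efforts": joint torques, N m; "position": TCP position; "ee_rot": TCP orientation; "force": force on the tool from outside, world axes, zero at the start; "ft_torque": the same for the moment, N m; "width": opening from 0.0 (shut) to 1.0 (fully open); "gripper_force": force on a finger pad.
Only numpy, scipy, OpenCV 4.12 (cv2) and the standard library are available. Lean on these libraries where they do the work, as an engineer would, in place of code of your own. Each camera call takes 0.05 s, during which the arm holds its last target. There are 200 camera calls.

## Task

Load the blue coupon carrier into the contact fixture using fingertips only: press it down hard on its sprung bed at the ribbed pad and, still pressing, push it forward by its thumb step so that it passes under the bridge and the brass leaf springs until it is fully home against the black end stop, then take the hand away. Never lift the carrier out of its channel, and leave the bearing, the coupling and the tin beside the fixture where they stand.

Things in the scene. Friction and masses are not known exactly. Their poses are not given: they have to be found in the camera images.
- contact_fixture: Grey fixture fixed to the worktop, base 232 x 92 x 8 mm. Origin: base underside on the channel's centre line, 150 mm from its open rear end; x = the way the carrier slides in, z up. In this frame, mm: two rails, inner faces y +-31.5, top z 24, x -142 to 82; yellow sprung bed x -135 to -45, top z 20 raised, 12 pressed; steel floor z 11.5, x -43 to 64.
- bridge_edge (a point): Middle of the lower rear edge of the aluminium bridge over the channel, at fixture x -4, z 25 mm; the bridge spans both rails, x -4 to 14, top z 37 (screw heads 40). Two brass leaf springs hang from its far side into the channel, lowest (z 17.5) at x 48.
- stop_face (a point): Middle of the black end stop's face that the carrier's front must reach, at fixture x 62, z 20 mm. The stop reaches to x 82, z 30; its two binding posts to z 46.
- coupon_carrier: Loose blue carrier, copper-faced front half, 130 x 60 x 10 mm, 0.2 kg, in the channel on the bed with 1.5 mm play each side. Origin: centre of its underside; x forward, blunt front at x 65. At the start its origin is at fixture x -90 to -75, home -3. On the raised bed its top (z 30) is 5 mm too high for the bridge: press it down 5 to 8 mm and keep it down to pass.
- press_pad (a point): Middle of the flat ribbed pad on the carrier's top (carrier x -42, y 0, z 10 mm): press here and push forward. The pad runs from the rear end, x -65, to the thumb step: an upright wall facing rearward at x -29, 13 mm ahead of this point, 6 mm high, 56 mm wide, sloping down forward to x -7.
- sprung_bed (a joint): How far the bed is pressed down, m: 0 raised, 0.008 fully down on its stop. About 6 N to begin to move it, 12 N fully down (the carrier's weight included in this).
- contact_leaf (a joint): Angle by which the brass leaf springs are lifted, rad: 0 free, about 0.13 with the carrier flat beneath. Lifting it takes about 4 to 7 N at the tines, which drag on the carrier as it passes (sliding friction about 0.25; pushing it home takes some 4 to 10 N).
- bearing: Loose ball bearing, 47 mm across, 14 mm high, on the worktop to the left of the fixture. Origin: centre of its underside. Bystander.
- shaft_coupling: Loose aluminium shaft coupling, 25 x 28 mm, 34 mm high, on the worktop to the right of the fixture. Origin: centre of its underside. Bystander.
- grease_tin: Loose blue and white tin with a yellow label, 75 mm across, 38 mm high, on the worktop to the right of the fixture. Origin: centre of its underside. Bystander.
Things that resemble listed ones, but are neither listed nor needed, are in the scene too. There is more than one size of the coupon_carrier; the job needs the largest.

How it is judged:
By the outcome, as a careful person would: the job done as asked, in the order asked, and still so for the second after the job is handed in, with the robot touching nothing.
It also fails if it takes over 34 s, if anything falls off the work surface, if the arm or the gripper's body presses on something with over 40 N, if the wrist force passes 120 N, or if a joint passes its speed limit or range.

## Working session

There is one attempt and no reset: what is moved stays moved. The work goes in short steps, Python scripts to look and compute and a shell command to move; the robot and the scene stay as the last step left them, time stands still between calls to the robot, and variables do not carry over. Pictures are saved under pics/ and viewed, at most 10 in all, crops included, and the job is handed in when it is done.

```bash
mkdir -p pics
cat > h.py <<'E'
import numpy as np, cv2
from cell import readout, vision, sign_off, arm
def grab(n,save=None):
    d=vision.get_image(n)
    if save: cv2.imwrite('pics/'+save,d['pixels']); np.savez('pics/'+save+'.npz',**d)
    return d
def cloud(d):
    z=d['z_map'];K=d['camera_matrix'];v,u=np.mgrid[:480,:640]
    p=np.stack([(u-K[0,2])/K[0,0]*z,-(v-K[1,2])/K[1,1]*z,-z],-1)
    return p@np.array(d['rotation']).T+np.array(d['position'])
E
python3 - <<'E'
from h import *
for n in('scene','side'):
    d=grab(n,n+'1.png');print(n,d['position'],d['camera_matrix'].tolist(),d.keys())
s=readout.observe();print(s)
E
```

```text
scene [ 0.05123608 -0.46368207  0.66970053] [[618.3582143238451, 0.0, 307.1267616778334], [0.0, 618.3582143238451, 235.88926630110865], [0.0, 0.0, 1.0]] dict_keys(['pixels', 'z_map', 'camera_matrix', 'position', 'rotation'])
side [ 0.62186667 -0.50749445  0.91109388] [[532.9626852720043, 0.0, 310.49775199936437], [0.0, 532.9626852720043, 242.40541719442402], [0.0, 0.0, 1.0]] dict_keys(['pixels', 'z_map', 'camera_matrix', 'position', 'rotation'])
{'clock': 0.1, 'joints': array([-0.10260844,  0.43519542,  0.02498859,  1.57395791, -0.0115887 ,
        1.13397779, -0.0751176 ]), 'dq': array([ 0.00206993,  0.00032924, -0.00087017, -0.00035825,  0.00179881,
        0.00155345, -0.0003057 ]), 'joint_efforts': array([ 2.76666542e-03, -6.69124532e+01,  9.87763703e-01, -3.15145969e+01,
       -6.05509384e-02,  3.73947364e-02,  1.19628339e-04]), 'position': array([ 6.24573232e-01, -5.77280975e-05,  2.26016096e-01]), 'ee_rot': array([-2.22091688e+00, -2.22072393e+00,  1.69986648e-03]), 'force': array([-0.83820762, -0.04707314, -0.03720445]), 'ft_torque': array([ 0.03142088,  0.03181551, -0.00251113]), 'gripper_force': 0.0, 'width': 0.9999588024161071}
```

View pics/scene1.png

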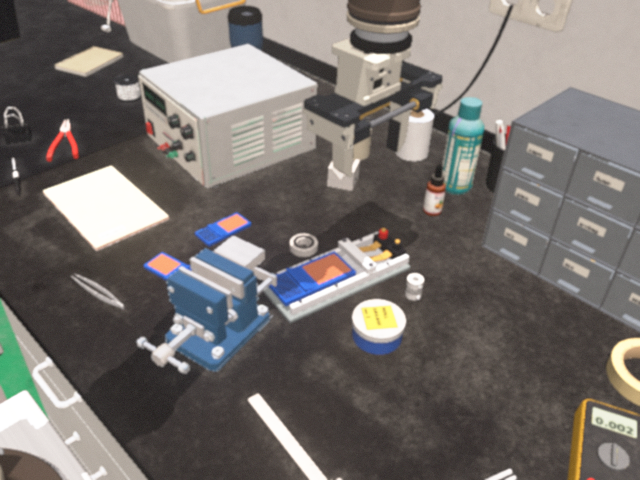

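View pics/side1.png

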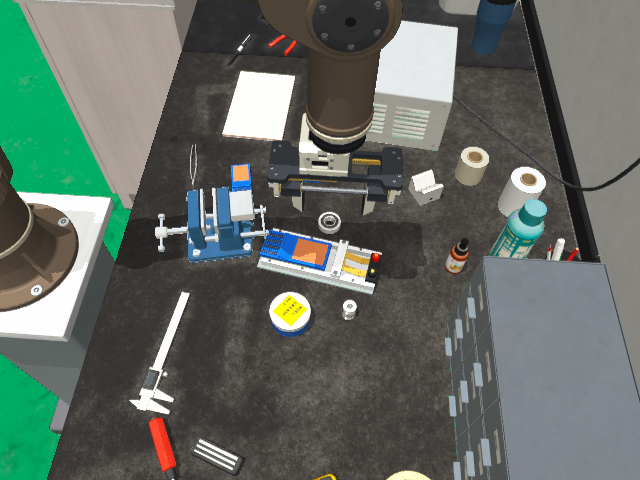

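Run:
```python
from h import *
d=dict(np.load('pics/side1.png.npz'));P=cloud(d);im=d['pixels'].astype(int)
hsv=cv2.cvtColor(d['pixels'],cv2.COLOR_BGR2HSV)
x,y,z=P[...,0],P[...,1],P[...,2]
v,u=np.mgrid[:480,:640]
reg=(u>250)&(u<390)&(v>222)&(v<300)
# fixture: non-dark points
m=reg&(z>0.004)&(z<0.045)&(d['z_map']>0)
m=cv2.morphologyEx(m.astype(np.uint8),cv2.MORPH_OPEN,np.ones((3,3)))>0
n,l,st,c=cv2.connectedComponentsWithStats(m.astype(np.uint8))
for i in range(1,n):
  if st[i,4]>100:
    q=P[l==i]; print(i,st[i],q.min(0).round(3),q.max(0).round(3),cv2.minAreaRect(q[:,:2].astype(np.float32)*1000))
blue=reg&(hsv[...,0]>100)&(hsv[...,0]<125)&(hsv[...,1]>150)&(z>0.015)
orange=reg&(hsv[...,0]<15)&(hsv[...,1]>130)&(u<335)
for k in(blue,orange,blue|orange):
    q=P[k];print(k.sum(),cv2.minAreaRect(q[:,:2].astype(np.float32)*1000),np.median(q[:,2]))
r=(u>150)&(u<270)&(v>150)&(v<265)&(z>0.03)&(z<.2)
q=P[r];print('vise',q.min(0),q.max(0),[ (a,q[q[:,2]>a].max(0).round(3).tolist(),q[q[:,2]>a].min(0).round(3).tolist()) for a in(.06,.08,.1)])
s=cv2.resize(d['pixels'][140:320,150:390],None,fx=3.3,fy=3.3,interpolation=cv2.INTER_CUBIC)
cv2.imwrite('pics/crop1.png',s)
```

```text
Traceback (most recent call last):
  File "h.py", line 10, in cloud
    return p@np.array(d['rotation']).T+np.array(d['position'])
           ~~~~~~~~~~~~~~~~~~~~~~~~~~~^~~~~~~~~~~~~~~~~~~~~~~~
ValueError: operands could not be broadcast together with shapes (480,640) (3,)
```

```bash
sed -i 's/return p@np.array(d\[.rotation.\]).T/return p@cv2.Rodrigues(np.array(d["rotation"],float))[0].T/' h.py
cat > m.py <<'E'
from h import *
d=dict(np.load('pics/side1.png.npz'));print(d['rotation']);P=cloud(d);im=d['pixels'].astype(int)
hsv=cv2.cvtColor(d['pixels'],cv2.COLOR_BGR2HSV)
x,y,z=P[...,0],P[...,1],P[...,2]
v,u=np.mgrid[:480,:640]
reg=(u>250)&(u<390)&(v>222)&(v<300)
m=reg&(z>0.004)&(z<0.045)&(d['z_map']>0)
m=cv2.morphologyEx(m.astype(np.uint8),cv2.MORPH_OPEN,np.ones((3,3)))>0
n,l,st,c=cv2.connectedComponentsWithStats(m.astype(np.uint8))
for i in range(1,n):
  if st[i,4]>100:
    q=P[l==i]; print(i,st[i],q.min(0).round(3),q.max(0).round(3),cv2.minAreaRect(q[:,:2].astype(np.float32)*1000))
blue=reg&(hsv[...,0]>100)&(hsv[...,0]<125)&(hsv[...,1]>150)&(z>0.015)
orange=reg&(hsv[...,0]<15)&(hsv[...,1]>130)&(u<335)
for k in(blue,orange,blue|orange):
    q=P[k];print(k.sum(),cv2.minAreaRect(q[:,:2].astype(np.float32)*1000),np.median(q[:,2]))
r=(u>150)&(u<270)&(v>150)&(v<265)&(z>0.03)&(z<.2)
q=P[r];print('vise',[ (a,q[q[:,2]>a].max(0).round(3).tolist(),q[q[:,2]>a].min(0).round(3).tolist()) for a in(.03,.06,.08,.1) if (q[:,2]>a).any()])
s=cv2.resize(d['pixels'][140:320,150:390],None,fx=3.3,fy=3.3,interpolation=cv2.INTER_CUBIC)
cv2.imwrite('pics/crop1.png',s)
E
python3 m.py
```

```text
[0.57008586 0.01438499 0.07129759]
2 [318 223  23  10 172] [0.598 0.097 0.004] [0.644 0.119 0.017] ((621.3005981445312, 107.46129608154297), (45.434810638427734, 20.515806198120117), 2.409832000732422)
3 [ 257  229  125   65 4974] [ 0.485 -0.035  0.004] [0.726 0.088 0.045] ((605.7052001953125, 27.50164794921875), (88.93559265136719, 231.6529998779297), 79.21076965332031)
5 [276 292  29   8 180] [ 0.533 -0.077  0.033] [ 0.584 -0.058  0.043] ((558.1368408203125, -66.87139892578125), (51.13637161254883, 17.89324951171875), 4.942917346954346)
1009 ((614.4589233398438, -187.47344970703125), (152.28411865234375, 621.8383178710938), 15.086585998535156) 0.030065360789484408
546 ((587.7188720703125, -221.94265747070312), (66.21358489990234, 571.3487548828125), 0.20883318781852722) 0.030363031223632042
1555 ((614.4589233398438, -187.47344970703125), (152.28411865234375, 621.8383178710938), 15.086585998535156) 0.030234333000998204
vise [(0.03, [0.509, 0.123, 0.117], [0.281, 0.003, 0.03]), (0.06, [0.481, 0.119, 0.117], [0.345, 0.016, 0.06]), (0.08, [0.481, 0.119, 0.117], [0.345, 0.017, 0.08]), (0.1, [0.481, 0.119, 0.117], [0.345, 0.017, 0.1])]
```

View pics/crop1.png

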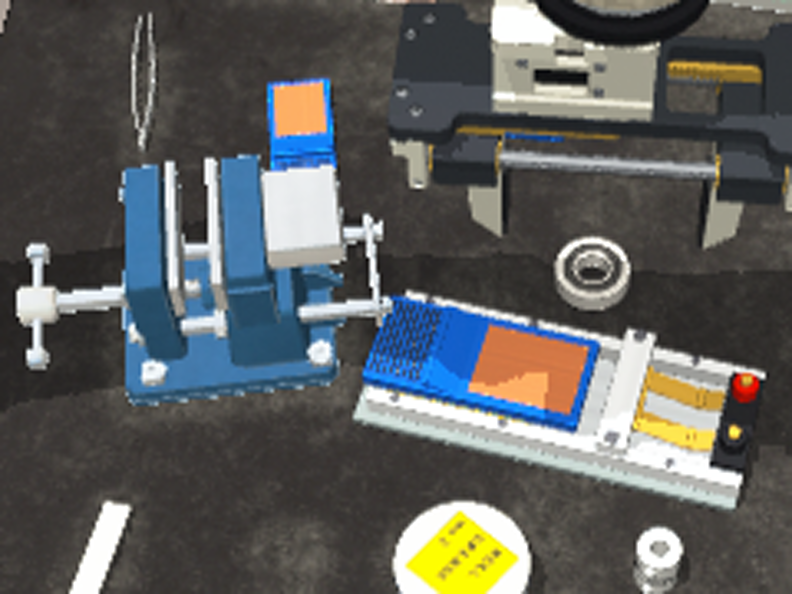

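```bash
cat > m2.py <<'E'
from h import *
for n in('side','scene'):
    d=dict(np.load(f'pics/{n}1.png.npz'));P=cloud(d)
    hsv=cv2.cvtColor(d['pixels'],cv2.COLOR_BGR2HSV)
    x,y,z=P[...,0],P[...,1],P[...,2]
    roi=(x>.47)&(x<.76)&(y>-.06)&(y<.12)&(d['z_map']>0)
    fx=roi&(z>.003)&(z<.05)
    k,l,st,c=cv2.connectedComponentsWithStats(fx.astype(np.uint8)); i=1+st[1:,4].argmax()
    print(n,'fix',cv2.minAreaRect(P[l==i][:,:2].astype(np.float32)*1000))
    a=np.radians(-10.8);ex=np.array([np.cos(a),np.sin(a)])
    b=roi&(z>.02)&(z<.042)&(hsv[...,1]>140)&(((hsv[...,0]>100)&(hsv[...,0]<125))|(hsv[...,0]<14))
    b=cv2.morphologyEx(b.astype(np.uint8),cv2.MORPH_OPEN,np.ones((3,3)))
    k,l,st,c=cv2.connectedComponentsWithStats(b); i=1+st[1:,4].argmax()
    q=P[l==i];print(' carrier',len(q),cv2.minAreaRect(q[:,:2].astype(np.float32)*1000))
    hi=q[q[:,2]>.0335];print(' step z>33.5 along ex',np.percentile(hi[:,:2]@ex,[1,5,50,95]),'z',np.median(q[:,2]))
    for z0 in(.05,.07,.085,.1,.115):
        w=(x>.3)&(x<.53)&(y>-.1)&(y<.16)&(z>z0)&(z<.2)&(d['z_map']>0)
        # ignore arm
        if w.any():
            for y0 in np.arange(-.1,.16,.02):
                ww=w&(y>=y0)&(y<y0+.02)
                if ww.sum()>2: print('  z>',z0,'y',round(y0,2),'xmax',np.percentile(x[ww],99.5).round(3),'zmax',z[ww].max().round(3))
E
python3 m2.py
```

```text
side fix ((595.4600830078125, 35.76835250854492), (105.38336944580078, 258.8380126953125), 78.56103515625)
 carrier 1156 ((558.2433471679688, 40.00011444091797), (61.335205078125, 130.03273010253906), 79.54469299316406)
 step z>33.5 along ex [0.50890754 0.51271096 0.51766413 0.54709999] z 0.030401036563508455
  z> 0.05 y 0.0 xmax 0.383 zmax 0.114
  z> 0.05 y 0.02 xmax 0.443 zmax 0.116
  z> 0.05 y 0.04 xmax 0.496 zmax 0.117
  z> 0.05 y 0.06 xmax 0.499 zmax 0.117
  z> 0.05 y 0.08 xmax 0.491 zmax 0.117
  z> 0.05 y 0.1 xmax 0.489 zmax 0.116
  z> 0.05 y 0.12 xmax 0.485 zmax 0.054
  z> 0.07 y 0.0 xmax 0.383 zmax 0.114
  z> 0.07 y 0.02 xmax 0.443 zmax 0.116
  z> 0.07 y 0.04 xmax 0.48 zmax 0.117
  z> 0.07 y 0.06 xmax 0.479 zmax 0.117
  z> 0.07 y 0.08 xmax 0.475 zmax 0.117
  z> 0.07 y 0.1 xmax 0.471 zmax 0.116
  z> 0.085 y 0.0 xmax 0.383 zmax 0.114
  z> 0.085 y 0.02 xmax 0.443 zmax 0.116
  z> 0.085 y 0.04 xmax 0.48 zmax 0.117
  z> 0.085 y 0.06 xmax 0.479 zmax 0.117
  z> 0.085 y 0.08 xmax 0.475 zmax 0.117
  z> 0.085 y 0.1 xmax 0.471 zmax 0.116
  z> 0.1 y 0.0 xmax 0.383 zmax 0.114
  z> 0.1 y 0.
[... 1146 characters left out ...]
18
  z> 0.085 y 0.0 xmax 0.382 zmax 0.116
  z> 0.085 y 0.02 xmax 0.443 zmax 0.117
  z> 0.085 y 0.04 xmax 0.479 zmax 0.119
  z> 0.085 y 0.06 xmax 0.477 zmax 0.119
  z> 0.085 y 0.08 xmax 0.473 zmax 0.119
  z> 0.085 y 0.1 xmax 0.47 zmax 0.118
  z> 0.1 y 0.0 xmax 0.381 zmax 0.116
  z> 0.1 y 0.02 xmax 0.442 zmax 0.117
  z> 0.1 y 0.04 xmax 0.48 zmax 0.119
  z> 0.1 y 0.06 xmax 0.477 zmax 0.119
  z> 0.1 y 0.08 xmax 0.473 zmax 0.119
  z> 0.1 y 0.1 xmax 0.47 zmax 0.118
  z> 0.115 y 0.0 xmax 0.378 zmax 0.116
  z> 0.115 y 0.02 xmax 0.439 zmax 0.117
  z> 0.115 y 0.04 xmax 0.478 zmax 0.119
  z> 0.115 y 0.06 xmax 0.478 zmax 0.119
  z> 0.115 y 0.08 xmax 0.474 zmax 0.119
  z> 0.115 y 0.1 xmax 0.47 zmax 0.118
```

```bash
cat > m3.py <<'E'
from h import *
Q=[]
for n in('side','scene'):
    d=dict(np.load(f'pics/{n}1.png.npz'));P=cloud(d)[d['z_map']>0]
    P=P[(abs(P[:,0]-.625)<.1)&(abs(P[:,1])<.13)&(P[:,2]>.215)&(P[:,2]<.42)];Q.append(P)
    for z0 in np.arange(.22,.40,.01):
        q=P[abs(P[:,2]-z0)<.005]
        if len(q)>3: print(n,round(z0,3),len(q),'x',(np.percentile(q[:,0],[1,99])*1000-624.6).round(),'y',(np.percentile(q[:,1],[1,99])*1000).round())
E
python3 m3.py
python3 - <<'E'
from h import *
d=dict(np.load('pics/scene1.png.npz'))
a=d['pixels'][30:200,290:450];b=d['pixels'][210:330,180:340]
a=cv2.resize(a,None,fx=2.4,fy=2.4,interpolation=2);b=cv2.resize(b,(a.shape[1],int(120*2.4)),interpolation=2)
b=cv2.copyMakeBorder(b,0,a.shape[0]-b.shape[0],0,0,0)
cv2.imwrite('pics/crop2.png',np.hstack([a,b])[:, :800])
E
```

```text
side 0.23 44 x [-56.  56.] y [-13.   8.]
side 0.24 95 x [-62.  62.] y [-13.   9.]
side 0.25 88 x [-63.  62.] y [-13.   8.]
side 0.26 92 x [-63.  63.] y [-13.   1.]
side 0.27 34 x [-49.  50.] y [-13.   9.]
side 0.28 12 x [-49.  49.] y [-13.   7.]
side 0.29 16 x [-86.  87.] y [-37.  22.]
side 0.3 261 x [-85.  86.] y [-38.  23.]
side 0.31 838 x [-84.  84.] y [-38.  24.]
side 0.32 568 x [-91.  91.] y [-38.  19.]
side 0.33 2432 x [-93.  94.] y [-38.  34.]
side 0.34 734 x [-93.  93.] y [-35.  33.]
side 0.35 247 x [-48.  16.] y [-25. -16.]
side 0.36 219 x [-48.  17.] y [-24. -15.]
side 0.37 28 x [-50.  16.] y [-25. -18.]
side 0.38 93 x [-47.  16.] y [-38.  13.]
side 0.39 635 x [-49.  30.] y [-38.  31.]
scene 0.23 80 x [-55.  54.] y [-12.   9.]
scene 0.24 191 x [-63.  62.] y [-13.  10.]
scene 0.25 252 x [-64.  63.] y [-12.   9.]
scene 0.26 263 x [-66.  63.] y [-13.   9.]
scene 0.27 261 x [-66.  64.] y [-13.  10.]
scene 0.28 131 x [-66.  65.] y [-13.  10.]
scene 0.29 85 x [-86.  79.] y [-35.  27.]
scene 0.3 596 x [-88.  84.] y [-38.  34.]
scene 0.31 989 x [-88.  83.] y [-38.  33.]
scene 0.32 847 x [-94.  90.] y [-38.  34.]
scene 0.33 956 x [-96.  88.] y [-38.  32.]
scene 0.34 2014 x [-95.  93.] y [-37.  33.]
scene 0.35 550 x [-51.  16.] y [-25.  21.]
scene 0.36 456 x [-52.  16.] y [-24.  21.]
scene 0.37 495 x [-52.  17.] y [-25.  20.]
scene 0.38 319 x [-51.   4.] y [-37.  22.]
scene 0.39 991 x [-51.  11.] y [-38.  35.]
```

View pics/crop2.png

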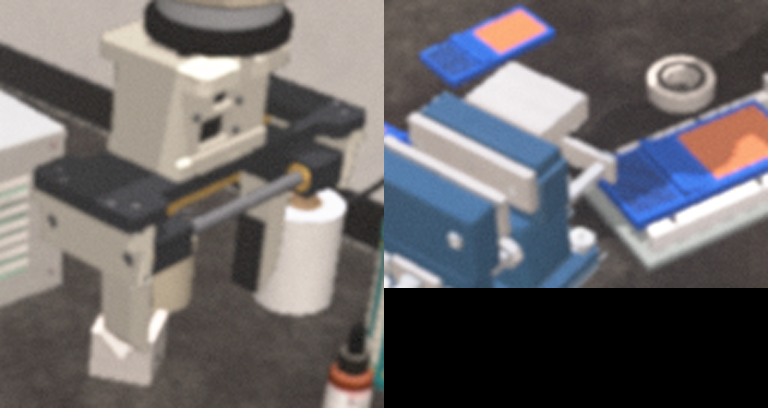

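The picture shows the largest carrier in the fixture at side px (297,252). The smaller look-alikes lie loose near (240,175) and behind the vise, so they aren't needed. The vise block behind the fixture is tall (z 0.118) and close to where the hand will be. I'll move above the pad, turn the hand across the channel and check that gap.

```bash
python3 -m creep '[[0.29,-0.66,0.16,0,0],[0.29,-0.66,0.16,0,0],[0.29,-0.66,0.16,0,0],[0.29,-0.66,0.16,0,0],[0,0,0,-1,0],[0,0,0,-1,0],[0,0,0,-1,0],[0,0,0,-1,0],[0,0,0,-1,0],[0,0,0,-1,0],[0,0,0,-1,0],[0,0,0,-1,0]]' 20
python3 -m creep '[[0,0,0,-1,0],[0,0,0,-1,0],[0,0,0,-1,0],[0,0,0,-1,0],[0,0,0,-1,0],[0,0,0,-1,0],[0,0,0,-1,0],[0,0,0,-1,0],[0,0,0,-1,0],[0,0,0,-1,0],[0,0,0,-1,0],[0,0,0,-0.85,0]]'
cat > rel.py <<'E'
from h import *
import sys
t=sys.argv[1]
s=readout.observe();T=s['position']*1000;R=cv2.Rodrigues(s['ee_rot'])[0]
print(s['clock'],T.round(1),R[:,0].round(3),R[2,2],s['force'].round(1),s['joints'].round(2))
a=np.radians(-10.7);ex=np.array([np.cos(a),np.sin(a)]);ey=np.array([-ex[1],ex[0]])
for n in('side','scene'):
    d=grab(n,f'{n}{t}.png');P=cloud(d)[d['z_map']>0]*1000
    L=P-T; A=L[:,:2]@ex;B=L[:,:2]@ey;Z=P[:,2]
    w=(Z>95)&(Z<122)&(A<-25)&(A>-160)&(abs(B)<100)&(P[:,0]<490)
    print(n,'vise high front edge A',np.percentile(A[w],[99,99.8]).round(1), 'B',B[w&(A>-60)].min().round() if (w&(A>-60)).any() else None)
    g=(L[:,2]>68)&(L[:,2]<115)&(abs(A)<50)&(abs(B)<100)&(Z>125)
    if g.any(): print('  body A',np.percentile(A[g],[.5,99.5]).round(1),'B',np.percentile(B[g],[.5,99.5]).round(1))
    f=(L[:,2]>3)&(L[:,2]<55)&(abs(A)<25)&(abs(B)<35)&(Z>50)
    if f.any(): print('  finger A',np.percentile(A[f],[.5,99.5]).round(1),'B',np.percentile(B[f],[.5,99.5]).round(1))
    s_=(Z>33.5)&(Z<39)&(abs(B)<26)&(A>-30)&(A<40)
    if s_.sum()>10: print('  step A',s_.sum(),np.percentile(A[s_],[1,5,50]).round(1))
E
python3 rel.py 2
```

```text
clock: 1.6
position: [0.5191, 0.0463, 0.2008]
ee_rot: [-1.52, -2.749, 0.001]
force: [0.8, -0.1, 0.1]
width: 0.002
gripper_force: 0.0
clock: 3.1
position: [0.5191, 0.0463, 0.2008]
ee_rot: [-0.287, -3.128, 0.0]
force: [0.5, -0.9, -0.8]
width: 0.006
gripper_force: 0.0
3.1 [519.1  46.3 200.8] [-0.983  0.182  0.001] -0.9999997097893953 [ 0.5 -0.9 -0.8] [ 0.02  0.31 -0.27  1.84  0.1   1.    1.1 ]
side vise high front edge A [-43.  -40.3] B -7.0
  body A [-35.   37.4] B [-95.8  91.7]
  finger A [11.3 11.6] B [-16.1 -10.2]
  step A 105 [-8.4 11.2 15.8]
scene vise high front edge A [-45.8 -41.9] B -6.0
  body A [-37.3  35.6] B [-96.  92.]
  finger A [-12.    7.7] B [-20.6  17. ]
  step A 395 [-24.2 -15.1  15.6]
```

```bash
python3 -m creep '[[0,0,0.85,0,0],[0,0,0.85,0,0],[0,0,0.85,0,0],[0,0,0.85,0,0],[0,0,0,0,0]]'
python3 rel.py 3
python3 - <<'E'
from h import *
a=cv2.imread('pics/scene3.png')[190:340,220:420];a=cv2.resize(a,None,fx=3,fy=3,interpolation=2)
b=cv2.imread('pics/side3.png')[200:320,240:400] 
cv2.imwrite('pics/c3.png',a)
d=grab('wrist','wrist3.png')
E
```

```text
clock: 3.82
position: [0.5175, 0.046, 0.0632]
ee_rot: [-0.291, -3.123, 0.002]
force: [-0.7, -0.5, 0.4]
width: 0.005
gripper_force: 0.0
3.825 [517.5  46.   63.2] [-0.983  0.185  0.005] -0.9999873245014073 [-0.7 -0.5  0.4] [-0.01  0.49 -0.24  1.99  0.17  0.7   1.02]
side vise high front edge A [-52.2 -49.7] B -6.0
  body A [-35.3  37.6] B [-95.7  91.4]
  finger A [10.6 11.9] B [-18.3  -9.8]
  step A 110 [12.4 13.2 18.4]
scene vise high front edge A [-44.2 -40.3] B -7.0
  body A [-35.6  36.7] B [-95.4  92.8]
  finger A [-10.6   5.3] B [-19.6  16.8]
  step A 366 [-21.3 -13.7  16.2]
```

View pics/wrist3.png

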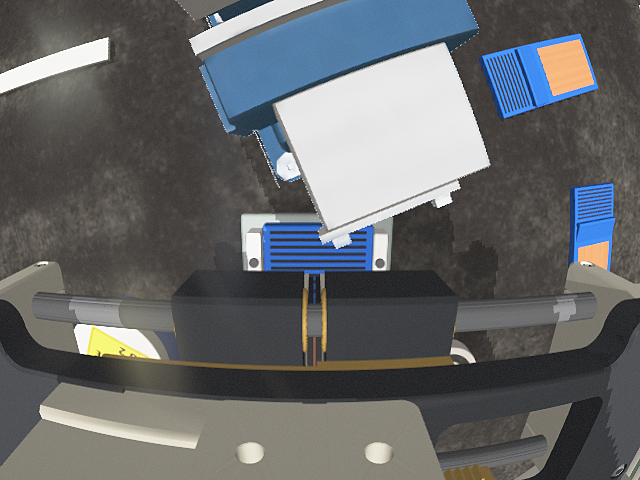

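View pics/c3.png

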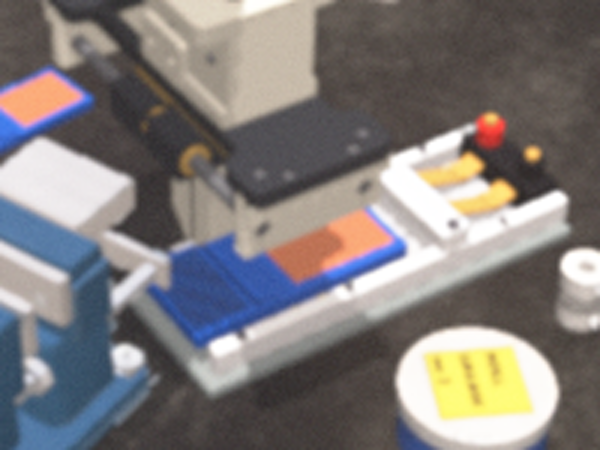

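Both views agree: the vise block is about 3 mm behind the hand's body and the step wall is about 12.5 mm ahead of the TCP, so the finger (half-width 9.5 mm) fits. Next I go down to just above the pad.

```bash
python3 -m creep '[[0,0,0.2,0,0],[0,0,0.2,0,0],[0,0,0.2,0,0],[0,0,0.15,0,0],[0,0,0,0,0]]'
python3 rel.py 4
```

```text
clock: 4.6
position: [0.519, 0.0463, 0.0345]
ee_rot: [-0.29, -3.127, 0.0]
force: [0.1, 1.2, 0.3]
width: 0.005
gripper_force: 0.0
4.6 [519.   46.3  34.5] [-0.983  0.184  0.001] -0.999999427872751 [0.1 1.2 0.3] [-0.02  0.53 -0.23  2.01  0.2   0.63  1.01]
side vise high front edge A [-34.1 -28. ] B -88.0
  body A [-35.1  37.2] B [-96.1  92.8]
  finger A [ 9.8 11.5] B [-17.2  -8.9]
  step A 71 [15.  15.4 20.2]
scene vise high front edge A [-27.6 -25.7] B -89.0
  body A [-36.9  35.6] B [-96.   92.4]
  finger A [-24.7   3.9] B [-19.4  17.4]
  step A 90 [-24.5 -23.4  -9.8]
```

```bash
python3 -m creep '[[0,0,0.06,0,0],[0,0,0.06,0,0],[0,0,0.06,0,0],[0,0,0,0,0]]'; python3 -m creep '[[0,0,0.06,0,0],[0,0,0.06,0,0],[0,0,0,0,0]]'
```

```text
clock: 5.2
position: [0.5196, 0.0464, 0.028]
ee_rot: [0.29, 3.128, 0.0]
force: [-1.2, 0.4, 4.4]
width: 0.007
gripper_force: 2.4
clock: 5.58
position: [0.5197, 0.0464, 0.0235]
ee_rot: [0.29, 3.128, 0.0]
force: [-1.5, -0.5, 8.2]
width: 0.007
gripper_force: 4.2
```

```bash
python3 -m creep '[[0,0,0.06,0,0],[0,0,0,0,0]]'; python3 -m creep '[[0,0,0.06,0,0],[0,0,0,0,0]]'
```

```text
clock: 5.82
position: [0.5199, 0.0465, 0.0221]
ee_rot: [0.29, 3.127, 0.0]
force: [-4.5, -2.0, 19.7]
width: 0.001
gripper_force: 10.9
clock: 6.08
position: [0.5208, 0.0468, 0.0216]
ee_rot: [0.29, 3.125, 0.0]
force: [-10.0, -1.4, 44.3]
width: 0.005
gripper_force: 25.3
```

```bash
python3 -m creep '[[0,0,-0.03,0,0],[-0.1,0,0,0,0],[-0.1,0,0,0,0],[0,0,0,0,0]]'; python3 -m creep '[[-0.15,0,0,0,0],[-0.15,0,0,0,0],[0,0,0,0,0]]'
```

```text
clock: 6.58
position: [0.5289, 0.0455, 0.022]
ee_rot: [0.29, 3.125, 0.001]
force: [-6.2, 0.1, 31.9]
width: 0.007
gripper_force: 16.5
clock: 6.95
position: [0.5411, 0.0432, 0.0221]
ee_rot: [0.29, 3.124, 0.001]
force: [-4.5, -0.8, 30.0]
width: 0.001
gripper_force: 15.6
```

```bash
python3 -m creep '[[-0.2,0,0,0,0],[-0.2,0,0,0,0],[0,0,0,0,0]]'
cat > look.py <<'E'
from h import *
import sys
d=grab('side','side%s.png'%sys.argv[1]);a=d['pixels'][215:305,250:400]
cv2.imwrite('pics/l%s.png'%sys.argv[1],cv2.resize(a,None,fx=5,fy=5,interpolation=2))
E
python3 look.py 5
```

```text
clock: 7.32
position: [0.5572, 0.0401, 0.0221]
ee_rot: [0.29, 3.124, 0.001]
force: [-3.2, -1.3, 26.6]
width: 0.002
gripper_force: 13.9
```

View pics/l5.png

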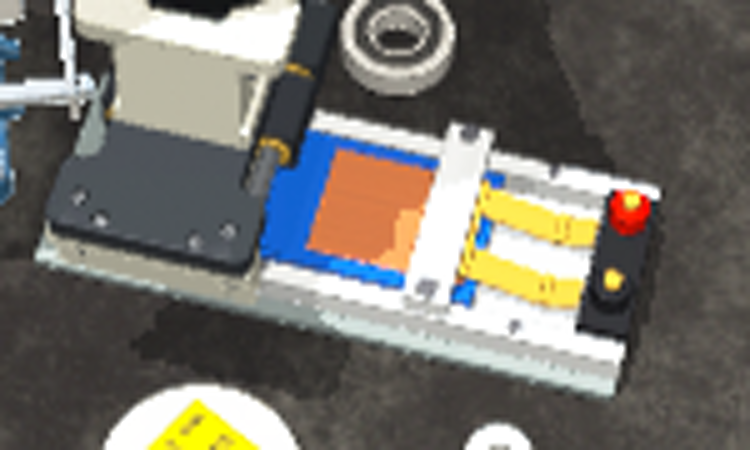

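The carrier's front edge, at crop (480,250), is out past the bridge and under the leaves, with about 44 mm left to the black stop at (605,270). I keep pressing and pushing.

```bash
python3 -m creep '[[-0.15,0,0,0,0],[-0.15,0,0,0,0],[0,0,0,0,0]]';python3 -m creep '[[-0.15,0,0.01,0,0],[-0.15,0,0,0,0],[0,0,0,0,0]]'; python3 -m creep '[[-0.12,0,0,0,0],[-0.12,0,0,0,0],[0,0,0,0,0]]'
```

```text
clock: 7.75
position: [0.5687, 0.0378, 0.022]
ee_rot: [0.29, 3.124, 0.001]
force: [-3.1, -0.7, 27.1]
width: 0.004
gripper_force: 13.6
clock: 8.12
position: [0.5789, 0.0359, 0.0219]
ee_rot: [0.29, 3.127, 0.0]
force: [-10.1, -0.1, 35.3]
width: 0.003
gripper_force: 18.7
clock: 8.5
position: [0.5883, 0.0341, 0.0219]
ee_rot: [0.29, 3.127, 0.0]
force: [-10.0, 0.5, 34.3]
width: 0.003
gripper_force: 18.3
```

```bash
python3 -m creep '[[-0.1,0,0,0,0],[-0.06,0,0,0,0],[0,0,0,0,0]]';python3 -m creep '[[-0.06,0,0,0,0],[-0.04,0,0,0,0],[0,0,0,0,0]]'; python3 look.py 6
```

```text
clock: 8.88
position: [0.5947, 0.0328, 0.0219]
ee_rot: [0.29, 3.126, 0.0]
force: [-9.1, 0.0, 32.6]
width: 0.007
gripper_force: 17.5
clock: 9.25
position: [0.5975, 0.0323, 0.0219]
ee_rot: [-0.29, -3.128, -0.0]
force: [-13.4, -0.7, 35.0]
width: 0.006
gripper_force: 19.5
```

View pics/l6.png

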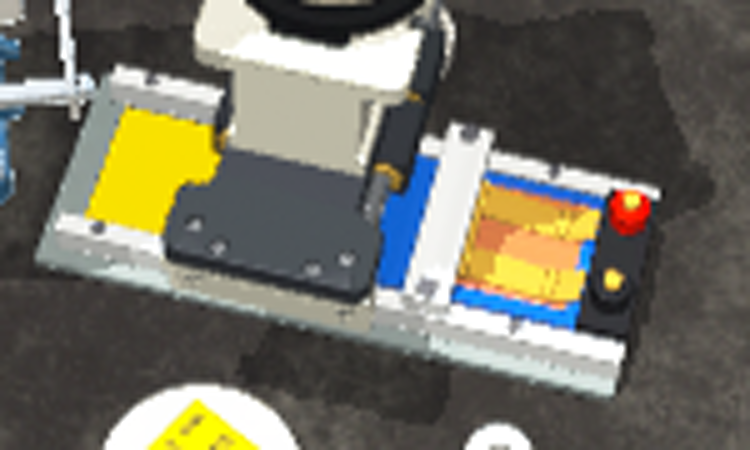

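The front now looks to be at the black stop, crop (590,260). One more small push should confirm it by force.

```bash
python3 -m creep '[[-0.04,0,0,0,0],[0,0,0,0,0]]';python3 -m creep '[[-0.04,0,0,0,0],[0,0,0,0,0],[0,0,0,0,0]]'
```

```text
clock: 9.55
position: [0.5975, 0.0323, 0.0218]
ee_rot: [-0.289, -3.125, 0.001]
force: [-18.8, 0.7, 40.7]
width: 0.009
gripper_force: 22.2
clock: 9.93
position: [0.5976, 0.0323, 0.0217]
ee_rot: [-0.288, -3.123, 0.001]
force: [-23.1, 1.3, 45.0]
width: 0.006
gripper_force: 25.1
```

```bash
python3 -m creep '[[0.04,0,-0.04,0,0],[0.03,0,-0.03,0,0],[0,0,0,0,0]]'
```

```text
clock: 10.3
position: [0.5974, 0.0323, 0.0225]
ee_rot: [-0.289, -3.127, -0.0]
force: [-5.8, 1.7, 8.8]
width: 0.008
gripper_force: 5.8
```

```bash
python3 -m creep '[[0.02,0,-0.05,0,0],[0,0,-0.1,0,0],[0,0,-0.2,0,0],[0,0,-0.3,0,0],[0,0,-0.6,0,0],[0,0,-0.9,0,0],[0,0,-0.9,0,0],[0,0,-0.9,0,0],[0.6,0,0,0,0],[0.8,0,0,0,0],[0.8,0,0,0,0],[0,0,0,0,0]]'
python3 - <<'E'
from h import *
d=grab('side','side7.png');cv2.imwrite('pics/l7.png',cv2.resize(d['pixels'][215:305,250:400],None,fx=5,fy=5,interpolation=2))
P=cloud(d)*1000;hsv=cv2.cvtColor(d['pixels'],cv2.COLOR_BGR2HSV)
a=np.radians(-10.7);ex=np.array([np.cos(a),np.sin(a)])
v,u=np.mgrid[:480,:640]
b=(u>255)&(u<385)&(v>225)&(v<295)&(hsv[...,0]>100)&(hsv[...,0]<125)&(hsv[...,1]>140)&(P[...,2]>10)&(P[...,2]<40)
A=P[b][:,:2]@ex;print('carrier A rear/front',np.percentile(A,[.5,99.5]),np.percentile(P[b][:,2],[5,50,95]))
E
```

```text
clock: 11.8
position: [0.5093, 0.0483, 0.1807]
ee_rot: [-0.288, -3.128, 0.0]
force: [0.9, -0.2, -0.1]
width: 0.006
gripper_force: 0.0
carrier A rear/front [557.27774263 685.09504979] [20.83559033 26.87668352 32.06988134]
```

View pics/l7.png

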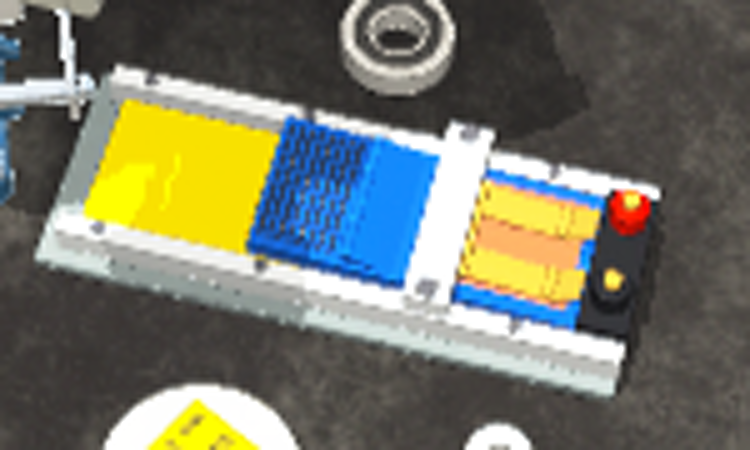

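The carrier's front, at crop (582,310), touches the black stop just as it did while pressed, and its measured front position agrees. The hand is clear and the bearing, coupling and tin haven't moved.

```bash
python3 -c "
from cell import sign_off
print(sign_off())"
```

```text
the job is handed in; nothing more can be done
None
```

The carrier was pressed down at its ribbed pad and, still pressed, pushed under the bridge and leaf springs until it stopped against the black end stop; the hand was then taken away and the job handed in at about 12 s, with the bearing, coupling and tin left untouched.

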